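# Park the cash box in its ramp dock

### The job

Slide the green cash box off the desk into the flared mouth of the ramp dock and push it up the slope, key side last, until its trailing bottom edge drops behind the yellow lip and the whole box lies flat on the deck; then let go. Push gently, never harder than about 20 newtons (the end stop comes only a few millimetres after the drop), do not lift the box, and leave the mug, the tape measure and the pill bottle where they stand.

Things in the scene. Friction and masses are not known exactly. Their poses are not given: they have to be found in the camera images.
- cash_box: Closed dark green steel cash box, 125 (x) x 160 (y) x 83 mm high, 0.4 to 0.75 kg, lid and bail fixed; too wide to grip. Origin: centre of underside; z up, x from front (key side, the side to push) to back. Flat front wall at x = -57 mm, z = 3 to 65; lid rim above it at -59; back wall at +59; bottom 116 x 156 mm. Starts on the desk downhill of the dock, back towards it, roughly square.
- deck_foot (a point): Dock's grey sloping deck: origin mid foot line, where deck meets desk; x straight up the slope (9 degrees above level), y across, z square out of the deck. Deck ends at x = 315 mm. Steel rails 22 mm high, inner faces 166 mm apart (164 at the throat), flare open over 43 mm before the foot. Pushing the box up takes about 2 to 8 N; crossing the lip it tips nose-up by about 9 degrees, then down.
- dock: The dock, upright, same origin. On its deck a yellow stop frame is clamped: lip = 12-degree wedge, nose downhill, up to a bar 6.5 mm high with a steep uphill face 90 to 125 mm up the slope from the foot (differs each time, not reported). Rigid end stop 34 mm high, 124 mm uphill of that face: 8 mm play for the box. Parked, the box's origin is 57 to 65 mm uphill of that face.
- mug: White spotted coffee mug, 78 mm across, 93 mm high, left of the dock (seen uphill). Origin: centre of its underside.
- tape_measure: Yellow tape measure, 38 x 84 x 64 mm, right of the dock. Origin: centre of its underside.
- pill_bottle: White pill bottle with a blue cap, 42 mm across, 76 mm high, right of the dock. Origin: centre of its underside.

How it is judged:
By the outcome, as a careful person would: the job done as asked, in the order asked, and still so for the second after the job is handed in, with the robot touching nothing.
It also fails if it takes over 61 s, if anything falls off the work surface, if the arm or the gripper's body presses on something with over 40 N, if the wrist force passes 120 N, or if a joint passes its speed limit or range.

### The arm

A 7-joint arm with a two-finger parallel gripper is mounted at the origin on a cart in front of the work surface, level with it; the furniture and walls round the work are solid. World frame = base frame: x ahead of the robot, y to its left, z up, the work surface at z = 0. Lengths are in mm, angles in rad, forces in N, time in s.
With the tool pointing down it reaches from about 375 to 925 mm from the base axis. Payload 3.1 kg.
Tool frame: the origin (TCP) lies midway between the tips of the shut fingers; the grasp point (between the pads) lies 19 mm behind it; z points along the fingers, y is the line along which they close (so a half turn about z gives the same grasp; the last joint's range is limited). The gripper opens to 85 mm and grips with 20 to 120 N. Pads are 22 mm wide; open, the fingers measure 114 mm over their backs; the gripper's body (76 mm by 85 mm) begins 54 mm behind the grasp point. The pads swing forward as they close: fully open they stand 13 mm farther back than shut.
Start: joints at [1.166, 0.383, 0.044, 1.598, -0.018, 1.161, -0.05], TCP at [196.326, -619.644, 231.269] pointing down, gripper open.
Joint ranges: [-2.61, 2.61], [-0.41, 2.15], [-1.48, 1.57], [0, 2.5], [-1.57, 4.71], [0.05, 1.97], [-2.85, 2.85]. Speed limits (rad/s): [2.79, 2.79, 3.14, 3.14, 3.14, 3.14, 3.14].

### API

Orientations are given as a rotation vector (axis times angle).
In Python, from cell import env, get_image gives the robot as it stands.
- The arm moves only by the shell command python3 -m inch 'ROWS'. ROWS is JSON, a list of rows, each a list of 5 numbers: the shift along the tool's x, y, z in cm, then the turn about the tool's z in rad, then the opening, from 0 (shut) to 1 (fully open). A call has 1 to 5 rows; each row is the pose to reach, as a shift and turn from the pose commanded when the call began, along the tool's axes at that moment; what a row does not reach only later rows make up. A row lasts 1/10 s, in which the tool goes at most 50 mm and 8.59 degrees, less where a joint would pass 70% of its speed; a pose out of reach is approached as far as the arm can. A call with a gripper value outside its range is refused whole. The fingers move at their own pace and stop on an object; the grip force is fixed at half the most. Time passes only in rows, so rows that repeat a pose let the fingers close. It gives the time, the measured TCP pose, the force, the opening and the grip force at its end, in the units of the state.
- env.state(): the state, without advancing time (a new reading comes with each control period).
- get_image(name): name is "scene" or "top"; returns a dict with "pixels" (400x640x3 uint8, blue, green, red), "z_map" (400x640 float32, mm along the optical axis (not along the pixel's ray), 0 where there is no reading), "intrinsics" (3x3 intrinsics, pixels), "pose" (4x4, takes a point from camera to world coordinates). Camera axes: x right, y up, looking along -z (the intrinsics and any distortion apply to the point x, -y, -z); pixel columns grow to the right and rows downward; lengths in mm; the calibration is good to about 2 mm. A picture is of the moment at which its call begins.
- env.job_done(): hands the job in; it is judged then, once.
The state is a dict: "clock": time; "joint_pos": joint angles; "joint_velocities": joint speeds; "tau": joint torques, N m; "position": TCP position; "ee_rot": TCP orientation; "wrist_force": force on the tool from outside, world axes, zero at the start; "ft_torque": the same for the moment, N m; "gripper_width": finger opening in mm; "grasp_force": force on a finger pad.
Only numpy, scipy, OpenCV 4.12 (cv2) and the standard library are available. Lean on these libraries where they do the work, as an engineer would, in place of code of your own. Each camera call takes 0.05 s, during which the arm holds its last target. There are 200 camera calls.

## Working session

There is one attempt and no reset: what is moved stays moved. The work goes in short steps, Python scripts to look and compute and a shell command to move; the robot and the scene stay as the last step left them, time stands still between calls to the robot, and variables do not carry over. Pictures are saved under pics/ and viewed, at most 10 in all, crops included, and the job is handed in when it is done.

```bash
mkdir -p pics; ls
python3 - <<'E'
from cell import env,get_image
import cv2,numpy as np
for n in("scene","top"):
    d=get_image(n); cv2.imwrite(f"pics/{n}0.png",d["pixels"]); np.savez(f"pics/{n}0.npz",**d)
    print(n,d["intrinsics"],d["pose"].round(3))
s=env.state(); print(s)
E
```

```text
pics
scene [[368.72374091   0.         315.78938181]
 [  0.         368.72374091 201.13774899]
 [  0.           0.           1.        ]] [[-5.90000e-01  5.90000e-01 -5.51000e-01  1.42307e+02]
 [-8.07000e-01 -4.14000e-01  4.20000e-01  2.84927e+02]
 [ 1.90000e-02  6.93000e-01  7.21000e-01  6.73925e+02]
 [ 0.00000e+00  0.00000e+00  0.00000e+00  1.00000e+00]]
top [[422.36050451   0.         317.87721745]
 [  0.         422.36050451 191.61648513]
 [  0.           0.           1.        ]] [[ 1.45000e-01  9.67000e-01 -2.11000e-01  4.51086e+02]
 [-9.89000e-01  1.43000e-01 -2.40000e-02 -7.14020e+01]
 [ 7.00000e-03  2.12000e-01  9.77000e-01  8.72066e+02]
 [ 0.00000e+00  0.00000e+00  0.00000e+00  1.00000e+00]]
{'clock': 0.1, 'joint_pos': array([ 1.16621029,  0.383768  ,  0.04380363,  1.5994365 , -0.01789004,
        1.16123632, -0.04988614]), 'joint_velocities': array([-0.00083249, -0.00296613, -0.00233705, -0.00454125, -0.00022361,
       -0.00195419,  0.00034091]), 'tau': array([ 2.58162945e-03, -4.34727681e+01,  1.02905240e+00, -2.50454271e+01,
        1.08184901e-02,  5.46699681e-03, -3.87907050e-05]), 'position': array([ 196.04720241, -618.80990399,  229.99369059]), 'ee_rot': array([-3.10229756e+00, -4.79841869e-01,  7.84030387e-04]), 'wrist_force': array([-0.08223724,  0.65577043, -0.09209502]), 'ft_torque': array([ 0.02020889, -0.00456204, -0.00963308]), 'grasp_force': 0.0, 'gripper_width': 85.39903213806946}
```

View pics/scene0.png

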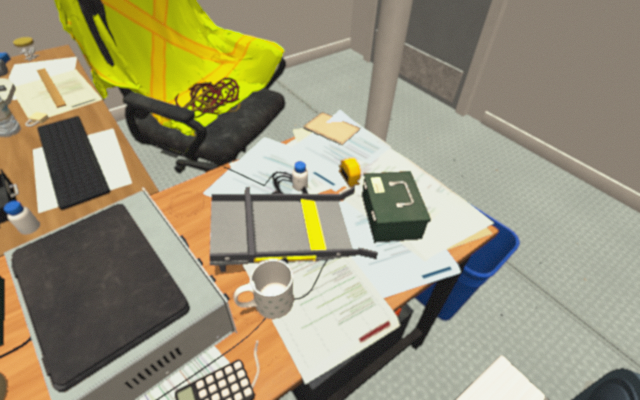

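View pics/top0.png

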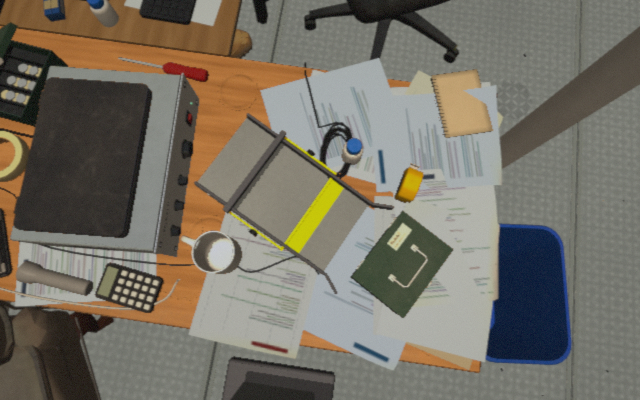

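The scene view shows the dock (yellow lip at about (314,225)), the box at about (395,205) and the mug at (272,290). The top view shows the box lid centred at about (402,264), the lip at (315,215), and the flared mouth running from (335,290) to (390,207). The tape measure is at (410,184), the bottle at (352,150) and the mug at (215,252).

```bash
cat > h.py <<'E'
import numpy as np,cv2
def world(d):
    K=d["intrinsics"];z=d["z_map"];v,u=np.mgrid[:z.shape[0],:z.shape[1]]
    P=np.stack([(u-K[0,2])/K[0,0]*z,-(v-K[1,2])/K[1,1]*z,-z],-1)
    return P@d["pose"][:3,:3].T+d["pose"][:3,3]
def onplane(d,uv,h):
    K=d["intrinsics"];uv=np.atleast_2d(uv).astype(float)
    r=np.c_[(uv[:,0]-K[0,2])/K[0,0],-(uv[:,1]-K[1,2])/K[1,1],-np.ones(len(uv))]@d["pose"][:3,:3].T
    o=d["pose"][:3,3];return o+r*((h-o[2])/r[:,2])[:,None]
def hsv(d): return cv2.cvtColor(d["pixels"],cv2.COLOR_BGR2HSV)
E
python3 - <<'E'
from h import *
d=np.load("pics/top0.npz");W=world(d);H=hsv(d);np.set_printoptions(suppress=True,precision=1)
# box lid: green, height 75-95
m=((H[...,0]>40)&(H[...,0]<95)&(H[...,1]>60)&(W[...,2]>70)&(W[...,2]<100)).astype(np.uint8)
m[:, :330]=0
m=cv2.morphologyEx(m,cv2.MORPH_CLOSE,np.ones((9,9)))
c=max(cv2.findContours(m,0,2)[0],key=cv2.contourArea)
print("lid z",np.median(W[m>0][:,2]))
p=onplane(d,cv2.convexHull(c)[:,0],83)[:,:2]
r=cv2.minAreaRect(p.astype(np.float32));print("box",r,cv2.boxPoints(r))
# deck plane: grey in polygon
poly=np.zeros(m.shape,np.uint8);cv2.fillPoly(poly,[np.array([[285,150],[325,178],[285,235],[245,205]])],1)
q=W[(poly>0)&(H[...,1]<60)&(W[...,2]>5)];A=np.c_[q[:,:2],np.ones(len(q))]
for _ in range(4):
    s=np.linalg.lstsq(A,q[:,2],rcond=None)[0];e=np.abs(A@s-q[:,2]);k=e<max(3,np.median(e)*2);A,q=A[k],q[k]
g=np.hypot(*s[:2]);print("slope deg",np.degrees(np.arctan(g)),"heading deg",np.degrees(np.arctan2(s[1],s[0])),s,len(q))
# lip
y=((H[...,0]>22)&(H[...,0]<34)&(H[...,1]>150)).astype(np.uint8);y[:170]=0;y[258:]=0;y[:,:280]=0;y[:,348:]=0
c=max(cv2.findContours(y,0,2)[0],key=cv2.contourArea);r=cv2.boxPoints(cv2.minAreaRect(c));print("lip px",r)
M=y>0;print("lip pts z range",np.percentile(W[M][:,2],[5,50,95]))
for a,b in((412,184),(352,146),(216,252)):print("obj",W[b-3:b+4,a-3:a+4].reshape(-1,3).mean(0))
np.save("pics/deck.npy",s)
I=cv2.resize(d["pixels"][90:330,180:480],None,fx=2.5,fy=2.5,interpolation=2);cv2.imwrite("pics/crop.png",I)
E
```

```text
lid z 78.4798625699782
box ((511.47222900390625, -225.4473114013672), (115.38685607910156, 156.4326171875), 59.773677825927734) [[ 414.8 -235.9]
 [ 550.  -314.7]
 [ 608.1 -215. ]
 [ 472.9 -136.2]]
slope deg 8.685295195570442 heading deg 64.83284864907874 [  0.1   0.1 -17.2] 2876
lip px [[283.5 242.9]
 [330.  176.3]
 [344.4 186.3]
 [298.  252.9]]
lip pts z range [10.9 17.6 23.8]
obj [ 668.  -232.7   64.2]
obj [ 724.1 -105.2   76.8]
obj [483.6 135.8   8.1]
```

View pics/crop.png

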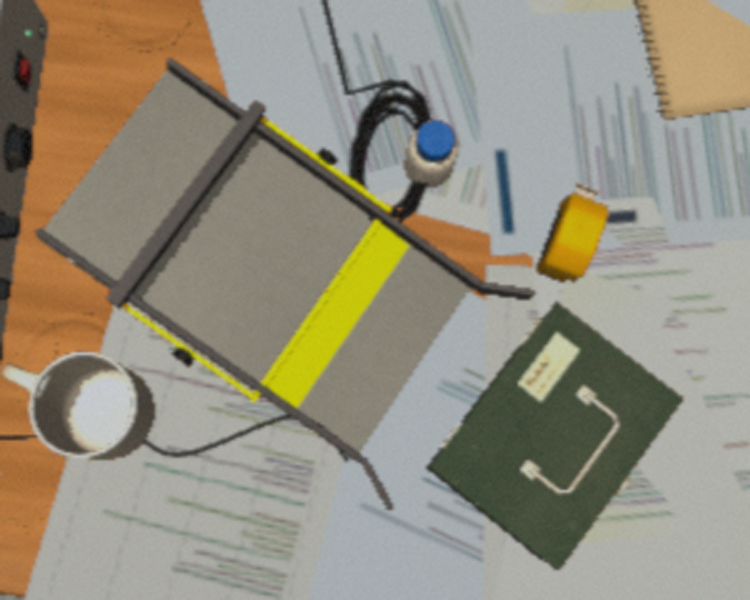

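The crop shows the foot line from about (472,292) to (358,452). The lip's uphill edge runs from about (375,220) to (260,395), and the rails run up-left to (170,63) and (40,235). The box sits just short of the flare tips at (530,293) and (390,505).

```bash
cat >> h.py <<'E'
def ondeck(d,uv,s,off=0):
    o=d["pose"][:3,3];P=onplane(d,uv,0);r=P-o;n=np.array([-s[0],-s[1],1])
    t=(s[2]+off-n@o)/(r@n);return o+r*t[:,None]
E
python3 - <<'E'
from h import *
np.set_printoptions(suppress=True,precision=1)
d=np.load("pics/top0.npz");s=np.load("pics/deck.npy")
full=lambda c:np.array(c)/2.5+[180,90]
foot=onplane(d,full([[472,292],[358,452]]),0)
lip=ondeck(d,[[330,176.3],[283.5,242.9]],s,6.6)
rr=ondeck(d,full([[182,72],[470,290]]),s,0);rl=ondeck(d,full([[52,237],[345,450]]),s,22)
top=ondeck(d,full([[170,63],[42,234]]),s,0)
for n,p in zip(("foot","lip","railR","railL","topend"),(foot,lip,rr,rl,top)):
    v=p[1]-p[0];print(n,p.tolist() and p,"mid",p.mean(0),"len",np.linalg.norm(v),"ang",np.degrees(np.arctan2(v[1],v[0])))
S=onplane(d,full([[530,293],[390,505]]),22);print("flare tips",S)
E
```

```text
foot [[ 623.  -160.5    0. ]
 [ 478.4  -84.6    0. ]] mid [ 550.7 -122.6    0. ] len 163.31214190414838 ang 152.3145676586974
lip [[670.4 -70.8  23.1]
 [520.4   2.2  23.5]] mid [595.4 -34.3  23.3] len 166.78870332543931 ang 154.0499012411994
railR [[ 762.6  104.8   46.8]
 [ 624.1 -158.5    1.4]] mid [693.4 -26.8  24.1] len 300.94905079991537 ang -117.74527399944363
railL [[604.8 176.1  68.4]
 [477.6 -73.9  25.6]] mid [541.2  51.1  47. ] len 283.7012653087433 ang -116.96333618360475
topend [[768.3 115.7  48.7]
 [609.8 190.6  48.7]] mid [689.  153.1  48.7] len 175.31259577331275 ang 154.70887686602933
flare tips [[ 624.8 -205.3   22. ]
 [ 440.9 -114.9   22. ]]
```

```bash
python3 -m inch '[[4,-2.57,0,-0.15,1],[8,-5.14,0,-0.3,1],[12,-7.7,0,-0.45,1],[16,-10.3,0,-0.6,1],[20,-12.85,0,-0.7,1]]'
cat > where.py <<'E'
from cell import env
import numpy as np
from scipy.spatial.transform import Rotation as R
s=env.state();M=R.from_rotvec(s["ee_rot"]).as_matrix();u=np.array([.451,.893]);l=np.array([-.893,.451])
p=s["position"][:2]-[550.7,-122.6]
print("t",round(s["clock"],2),"along %.1f left %.1f z %.1f"%(p@u,p@l,s["position"][2]),"xhead %.2f"%np.degrees(np.arctan2(M[1,0],M[0,0])),"tilt %.2f"%np.degrees(np.arccos(-M[2,2])),"F u %.1f l %.1f z %.1f"%(s["wrist_force"][:2]@u,s["wrist_force"][:2]@l,s["wrist_force"][2]))
f=np.array([460,-301])-s["position"][:2];print("to goal tool cm",(M[:2,:2].T@f/10).round(2),"w",s["gripper_width"])
E
python3 where.py
```

```text
clock: 0.6
position: [348.8, -434.8, 230.8]
ee_rot: [-2.748, -1.522, 0.0]
wrist_force: [0.5, -0.8, 0.4]
gripper_width: 85.4
grasp_force: 0.0
t 0.6 along -369.8 left 39.5 z 230.8 xhead 57.96 tilt 0.05 F u -0.5 l -0.8 z 0.4
to goal tool cm [17.24  2.33] w 85.40052482921168
```

```bash
python3 -m inch '[[4.4,0.85,0,-0.09,1],[8.7,1.7,0,-0.09,1],[13,2.55,2,-0.09,1],[17.3,3.4,5,-0.09,1],[17.3,3.4,9.5,-0.09,1]]' >/dev/null; python3 -m inch '[[0,0,4.5,0,1],[0,0,8,0,1],[0,0,10.2,0,1],[0,0,10.2,0,1]]'; python3 where.py
python3 - <<'E'
from cell import get_image;import cv2
a=get_image("top");cv2.imwrite("pics/t1.png",a["pixels"][100:380,200:560])
E
```

```text
clock: 1.5
position: [465.5, -306.4, 30.0]
ee_rot: [-2.673, -1.634, 0.007]
wrist_force: [-0.3, 0.3, -0.6]
gripper_width: 85.2
grasp_force: 0.0
t 1.5 along -202.6 left -6.8 z 30.0 xhead 62.86 tilt 0.56 F u 0.2 l 0.4 z -0.6
to goal tool cm [ 0.23 -0.74] w 85.21782850018471
```

View pics/t1.png

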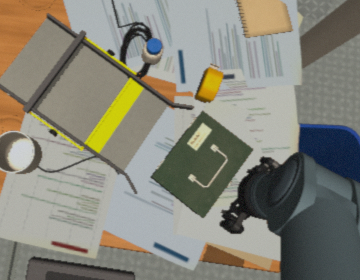

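The gripper stands behind the box's key side at about (245,195), and the box hasn't moved (lid centre about (203,163)). Now I'll ease up to contact.

```bash
python3 -m inch '[[0.7,0.2,0,0,1],[1.4,0.3,-0.3,0,1],[1.8,0.4,-0.3,0,1],[2.1,0.4,-0.3,0,1],[2.4,0.4,-0.3,0,1]]'; python3 where.py; python3 -m inch '[[0.3,0,0,0,1],[0.6,0,0,0,1],[0.9,0,0,0,1],[1.2,0,0,0,1],[1.5,0,0,0,1]]' ; python3 where.py
```

```text
clock: 2.05
position: [484.6, -290.9, 38.5]
ee_rot: [2.679, 1.634, 0.0]
wrist_force: [0.1, -2.7, 0.9]
gripper_width: 85.6
grasp_force: 1.4
t 2.05 along -180.1 left -16.9 z 38.5 xhead 62.77 tilt 0.20 F u -2.4 l -1.4 z 0.9
to goal tool cm [-2.02 -1.73] w 85.57841510079645
clock: 2.55
position: [490.2, -275.9, 37.1]
ee_rot: [-2.68, -1.638, 0.002]
wrist_force: [-1.2, -2.6, 2.0]
gripper_width: 85.5
grasp_force: 1.9
t 2.55 along -164.1 left -15.1 z 37.1 xhead 62.84 tilt 0.06 F u -2.8 l -0.1 z 2.0
to goal tool cm [-3.62 -1.54] w 85.50182327819319
```

```bash
cat > box.py <<'E'
from cell import get_image
from h import *
d=get_image("top");W=world(d);H=hsv(d)
m=((H[...,0]>40)&(H[...,0]<95)&(H[...,1]>60)&(W[...,2]>60)&(W[...,2]<150)).astype(np.uint8);m[:,:230]=0
m=cv2.morphologyEx(m,cv2.MORPH_CLOSE,np.ones((9,9)));m=cv2.morphologyEx(m,cv2.MORPH_OPEN,np.ones((7,7)))
c=max(cv2.findContours(m,0,2)[0],key=cv2.contourArea)
u=np.array([.451,.893]);l=np.array([-.893,.451]);F=np.array([550.7,-122.6])
q=W[m>0];z=np.median(q[:,2]);p=onplane(d,cv2.convexHull(c)[:,0],z+3)[:,:2]-F
r=cv2.minAreaRect(np.c_[p@u,p@l].astype(np.float32))
A=np.c_[q[:,:2]@np.c_[u,l],np.ones(len(q))];s=np.linalg.lstsq(A,q[:,2],rcond=None)[0]
print("box along,left",np.round(r[0],1),"size",np.round(r[1],1),"yaw",round((r[2]+45)%90-45,1),"z",round(z,1),"pitch",np.degrees(np.arctan(s[0])).round(1))
E
python3 box.py
```

```text
box along,left [-98.7  -9. ] size [123.7 156.1] yaw 0.5 z 78.4 pitch 14.5
```

```bash
for i in 1 2; do python3 -m inch '[[0.4,-0.1,0,0,1],[0.8,-0.2,0,0,1],[1.2,-0.3,0,0,1],[1.6,-0.4,0,0,1],[2.0,-0.5,0,0,1]]' >/dev/null; python3 where.py|head -1;done; python3 box.py
```

```text
t 3.1 along -143.1 left -10.4 z 37.1 xhead 62.87 tilt 0.03 F u -2.6 l 0.2 z -0.3
t 3.6 along -123.9 left -5.6 z 37.2 xhead 62.84 tilt 0.04 F u -4.3 l -0.3 z -0.2
box along,left [-55.3   0.5] size [116.6 154.7] yaw 0.5 z 78.8 pitch 10.2
```

```bash
for i in 1 2 3; do python3 -m inch '[[0.4,0,0,0,1],[0.8,0,0,0,1],[1.2,0,0,0,1],[1.6,0,0,0,1],[2.0,0,0,0,1]]' >/dev/null; python3 where.py|head -1;done; python3 box.py
```

```text
t 4.15 along -103.3 left -5.8 z 37.2 xhead 62.86 tilt 0.02 F u -3.8 l 0.1 z 0.4
t 4.65 along -83.4 left -5.9 z 37.2 xhead 62.85 tilt 0.02 F u -2.9 l -0.5 z -0.5
t 5.15 along -64.7 left -6.1 z 37.3 xhead 62.85 tilt 0.11 F u -6.2 l -0.4 z -0.2
box along,left [1.9 0.4] size [156.1 114.3] yaw -0.9 z 84.4 pitch 5.3
```

```bash
for i in 1 2 3; do python3 -m inch '[[0.2,0,0,0,1],[0.4,0,0,0,1],[0.6,0,0,0,1],[0.8,0,0,0,1],[1.0,0,0,0,1]]' >/dev/null; python3 where.py|head -1;done; python3 box.py
python3 - <<'E'
from cell import get_image;import cv2
a=get_image("scene");cv2.imwrite("pics/s2.png",cv2.resize(a["pixels"][140:300,180:480],None,fx=2.5,fy=2.5))
E
```

```text
t 5.7 along -55.1 left -6.1 z 37.1 xhead 62.78 tilt 0.10 F u -4.9 l 0.2 z -0.3
t 6.2 along -43.8 left -6.2 z 37.2 xhead 62.83 tilt 0.02 F u -3.5 l 0.9 z -1.5
t 6.7 along -33.4 left -6.3 z 37.3 xhead 62.86 tilt 0.01 F u -3.6 l 0.2 z -2.1
box along,left [35.4 -0.1] size [115.6 156. ] yaw 0.8 z 90.6 pitch 4.2
```

View pics/s2.png

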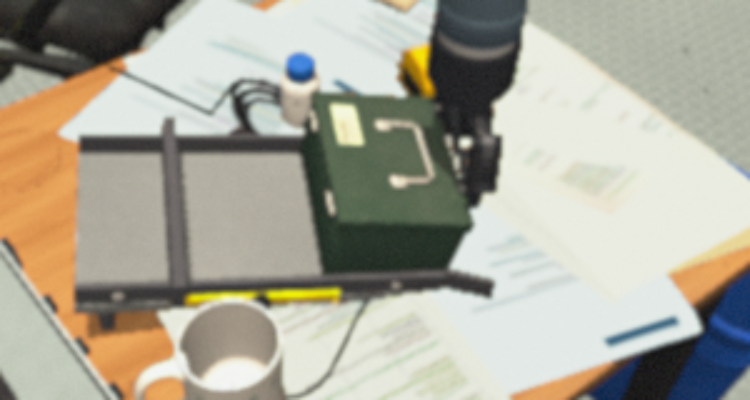

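The box is square between the rails, with its leading edge at about (325,270) in the crop and the fingers behind it at (480,150). I'll keep pushing and rise with the slope.

```bash
for i in 1 2 3 4; do python3 -m inch '[[0.2,0,-0.03,0,1],[0.4,0,-0.06,0,1],[0.6,0,-0.1,0,1],[0.8,0,-0.13,0,1],[1.0,0,-0.16,0,1]]' >/dev/null; python3 where.py|head -1;done; python3 box.py
```

```text
t 7.3 along -23.8 left -6.6 z 39.0 xhead 62.84 tilt 0.01 F u -4.5 l -0.0 z -1.0
t 7.8 along -13.8 left -6.6 z 40.6 xhead 62.83 tilt 0.02 F u -5.3 l -0.7 z 0.4
t 8.3 along -4.1 left -6.8 z 42.3 xhead 62.83 tilt 0.04 F u -5.0 l -0.5 z 1.7
t 8.8 along 5.0 left -7.1 z 44.2 xhead 62.80 tilt 0.11 F u -7.5 l -1.0 z 4.1
box along,left [70.7 21.3] size [112.  114.7] yaw -0.2 z 98.9 pitch 0.0
```

```bash
for i in 1 2 3 4; do python3 -m inch '[[0.2,0,-0.03,0,1],[0.4,0,-0.06,0,1],[0.6,0,-0.1,0,1],[0.8,0,-0.13,0,1],[1.0,0,-0.16,0,1]]' >/dev/null; python3 where.py|head -1;done
python3 - <<'E'
from cell import get_image;import cv2
a=get_image("scene");cv2.imwrite("pics/s3.png",cv2.resize(a["pixels"][140:300,180:480],None,fx=2.5,fy=2.5))
E
```

```text
t 9.35 along 16.7 left -7.4 z 46.0 xhead 62.81 tilt 0.09 F u -3.1 l -1.3 z 1.8
t 9.85 along 26.3 left -6.1 z 46.3 xhead 62.85 tilt 0.08 F u -2.8 l 1.0 z -2.2
t 10.35 along 36.4 left -6.6 z 48.4 xhead 62.85 tilt 0.02 F u -3.3 l 0.5 z -1.0
t 10.85 along 46.5 left -6.9 z 50.1 xhead 62.84 tilt 0.01 F u -3.0 l 0.4 z -2.4
```

View pics/s3.png

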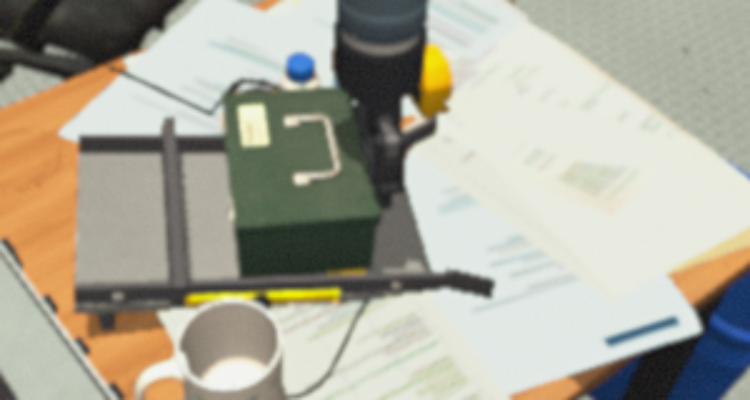

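The lip just shows at (348,272) beneath the box's trailing end, with about 25 mm left. I'm going to finer steps.

```bash
python3 -m inch '[[0.2,0,-0.03,0,1],[0.4,0,-0.06,0,1],[0.6,0,-0.1,0,1],[0.8,0,-0.13,0,1],[1.0,0,-0.16,0,1]]' >/dev/null; python3 where.py|head -1; for i in 1 2; do python3 -m inch '[[0.1,0,-0.02,0,1],[0.2,0,-0.03,0,1],[0.3,0,-0.05,0,1],[0.4,0,-0.06,0,1]]' >/dev/null; python3 where.py|head -1;done
```

```text
t 11.4 along 56.5 left -6.9 z 51.7 xhead 62.85 tilt 0.01 F u -3.2 l 0.2 z -1.2
t 11.8 along 60.3 left -6.9 z 52.3 xhead 62.84 tilt 0.01 F u -2.9 l 0.0 z -1.3
t 12.2 along 64.4 left -7.0 z 52.9 xhead 62.85 tilt 0.00 F u -3.4 l -0.2 z -2.3
```

```bash
for i in 1 2 3; do python3 -m inch '[[0.05,0,-0.01,0,1],[0.1,0,-0.02,0,1],[0.15,0,-0.02,0,1],[0.2,0,-0.03,0,1]]' >/dev/null; python3 where.py|head -1;done
```

```text
t 12.6 along 66.2 left -7.0 z 53.2 xhead 62.84 tilt 0.01 F u -2.6 l -0.1 z -1.8
t 13.0 along 68.3 left -7.0 z 53.5 xhead 62.84 tilt 0.00 F u -3.4 l -0.8 z -2.2
t 13.4 along 70.3 left -7.0 z 53.8 xhead 62.84 tilt 0.00 F u -3.0 l 0.1 z -1.8
```

```bash
for i in 1 2 3; do python3 -m inch '[[0.05,0,-0.01,0,1],[0.1,0,-0.02,0,1],[0.1,0,-0.02,0,1]]' >/dev/null; python3 where.py|head -1;done;  python3 - <<'E'
from cell import get_image;import cv2
a=get_image("scene");cv2.imwrite("pics/s4.png",cv2.resize(a["pixels"][170:270,230:400],None,fx=4.5,fy=4.5))
E
```

```text
t 13.7 along 71.5 left -7.1 z 54.1 xhead 62.85 tilt 0.02 F u -3.3 l -0.7 z -1.5
t 14.0 along 72.5 left -7.0 z 54.2 xhead 62.86 tilt 0.01 F u -2.2 l -0.7 z -2.7
t 14.3 along 73.4 left -7.1 z 54.4 xhead 62.85 tilt 0.01 F u -2.3 l 1.0 z -1.6
```

View pics/s4.png

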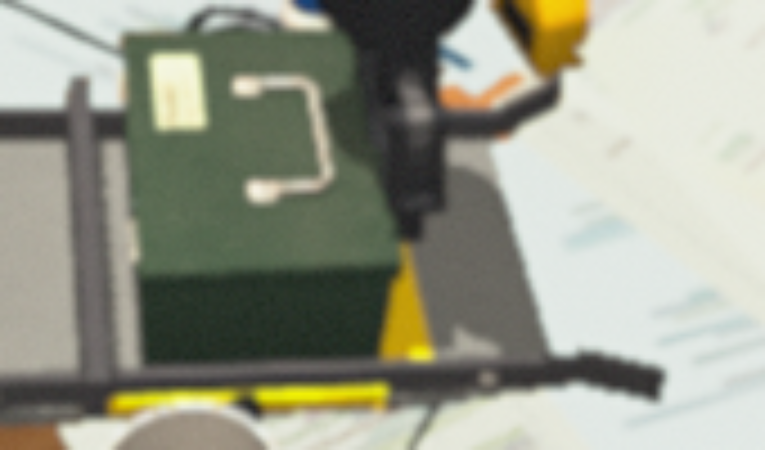

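The lip strip shows at (405,320) behind the trailing edge, and there is still deck visible between the nose and the stop (105 to 140). It hasn't dropped yet, so I'll continue by millimetres.

```bash
for i in 1 2 3 4; do python3 -m inch '[[0.05,0,-0.01,0,1],[0.1,0,-0.02,0,1],[0.1,0,-0.02,0,1]]' >/dev/null; python3 where.py|head -1;done; python3 box.py
```

```text
t 14.65 along 74.4 left -7.0 z 54.6 xhead 62.85 tilt 0.01 F u -3.0 l 0.5 z -2.5
t 14.95 along 75.5 left -7.0 z 54.8 xhead 62.85 tilt 0.01 F u -3.2 l -0.2 z -2.4
t 15.25 along 76.5 left -7.1 z 55.0 xhead 62.85 tilt 0.01 F u -2.4 l 0.5 z -2.4
t 15.55 along 77.5 left -7.1 z 55.2 xhead 62.85 tilt 0.01 F u -4.6 l -0.7 z -1.3
box along,left [156.6  25.5] size [ 94.7 102.9] yaw 0.0 z 107.9 pitch -33.4
```

```bash
cat > lid.py <<'E'
from cell import get_image
from h import *
d=get_image("scene");W=world(d);H=hsv(d)
u=np.array([.451,.893]);l=np.array([-.893,.451])
m=(H[...,0]>40)&(H[...,0]<95)&(H[...,1]>50)&(W[...,2]>85)&(W[...,2]<135)
m=cv2.erode(m.astype(np.uint8),np.ones((3,3)))>0
q=W[m]-[550.7,-122.6,0];A=np.c_[q[:,:2]@u,q[:,:2]@l,np.ones(len(q))];z=q[:,2]
k=np.abs(z-np.median(z))<20
for _ in range(8):
    s=np.linalg.lstsq(A[k],z[k],rcond=None)[0];k=np.abs(A@s-z)<4
a=A[k]
print("n",k.sum(),"pitch %.1f roll %.1f"%tuple(np.degrees(np.arctan(s[:2]))),"z at along 140: %.1f"%(s[0]*140+s[2]),"along range",np.percentile(a[:,0],[1,99]).round(1),"left",np.percentile(a[:,1],[1,99]).round(1))
E
python3 lid.py; python3 -m inch '[[0.05,0,-0.01,0,1],[0.1,0,-0.02,0,1],[0.1,0,-0.02,0,1]]' >/dev/null; python3 where.py|head -1; python3 lid.py
```

```text
n 1212 pitch 5.6 roll 0.1 z at along 140: 103.4 along range [ 95.3 200.9] left [-70.7  79.6]
t 15.95 along 78.4 left -7.1 z 55.4 xhead 62.84 tilt 0.01 F u -2.6 l -0.7 z -1.2
n 1240 pitch 5.5 roll 0.0 z at along 140: 103.4 along range [ 95.6 201.9] left [-69.2  80.4]
```

Pitch 5.5°: trailing edge still riding on the lip (flat would be 9°).

```bash
for i in 1 2 3; do python3 -m inch '[[0.05,0,-0.01,0,1],[0.1,0,-0.02,0,1],[0.1,0,-0.02,0,1]]' >/dev/null; python3 where.py|head -1; python3 lid.py; done
```

```text
t 16.3 along 79.4 left -7.1 z 55.6 xhead 62.85 tilt 0.01 F u -2.0 l -0.4 z -2.5
n 1120 pitch 5.7 roll 0.1 z at along 140: 103.4 along range [ 97.8 202.3] left [-69.9  79.9]
t 16.65 along 80.5 left -7.1 z 55.8 xhead 62.85 tilt 0.01 F u -3.3 l 0.5 z -1.9
n 1166 pitch 5.6 roll 0.2 z at along 140: 103.5 along range [ 97.5 203.7] left [-71.2  79.1]
t 17.0 along 81.4 left -7.1 z 56.0 xhead 62.85 tilt 0.01 F u -3.1 l -0.4 z -1.8
n 1218 pitch 5.7 roll 0.0 z at along 140: 103.5 along range [ 98.7 204.8] left [-70.5  79.7]
```

```bash
for i in 1 2 3; do python3 -m inch '[[0.05,0,0.01,0,1],[0.1,0,0.03,0,1],[0.1,0,0.03,0,1]]' >/dev/null; python3 where.py|head -1; python3 lid.py; done;  python3 - <<'E'
from cell import get_image;import cv2
a=get_image("scene");cv2.imwrite("pics/s5.png",cv2.resize(a["pixels"][170:270,230:400],None,fx=4.5,fy=4.5))
E
```

```text
t 17.35 along 81.9 left -7.2 z 55.9 xhead 62.84 tilt 0.03 F u -4.1 l 1.4 z 1.2
n 1130 pitch 5.9 roll 0.2 z at along 140: 103.3 along range [ 99.7 205.6] left [-69.9  80.1]
t 17.7 along 82.6 left -7.4 z 55.7 xhead 62.82 tilt 0.06 F u -4.9 l 0.5 z 2.6
n 1246 pitch 5.8 roll 0.1 z at along 140: 103.3 along range [ 99.8 205.7] left [-69.9  79.7]
t 18.05 along 84.1 left -7.4 z 55.1 xhead 62.80 tilt 0.03 F u -4.3 l -1.1 z 0.6
n 1175 pitch 9.0 roll 0.0 z at along 140: 99.7 along range [101.2 208.3] left [-71.8  79.8]
```

View pics/s5.png

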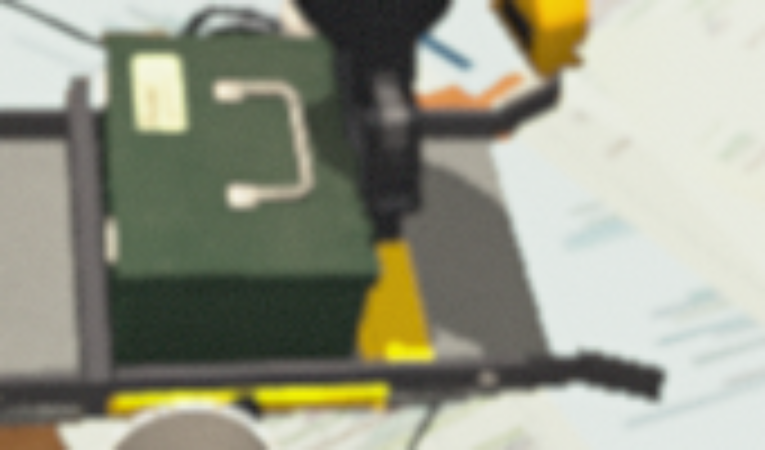

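The pitch has jumped to 9.0° and the lid dropped 3.6 mm, so the box lies flat on the deck. The full lip shows behind it at (395,300), and the nose is just short of the stop. Now I'll back straight off and check.

```bash
python3 -m inch '[[-0.3,0,0,0,1],[-1.5,0,0,0,1],[-4,0,0,0,1],[-7,0,-1,0,1],[-10,0,-3,0,1]]' >/dev/null; python3 -m inch '[[-4,0,-4,0,1],[-8,0,-8,0,1],[-10,0,-12,0,1],[-10,0,-12,0,1],[-10,0,-12,0,1]]'; python3 where.py|head -1; python3 lid.py;python3 - <<'E'
from cell import get_image;import cv2
a=get_image("scene");cv2.imwrite("pics/s6.png",cv2.resize(a["pixels"][130:330,180:480],None,fx=2.6,fy=2.6))
E
```

```text
clock: 19.15
position: [505.1, -230.1, 207.6]
ee_rot: [2.679, 1.632, 0.006]
wrist_force: [0.0, 0.1, -0.6]
gripper_width: 85.1
grasp_force: 0.0
t 19.15 along -116.5 left -7.8 z 207.6 xhead 62.71 tilt 0.36 F u 0.1 l 0.0 z -0.6
n 1258 pitch 8.9 roll 0.0 z at along 140: 99.7 along range [ 99.9 207.9] left [-70.1  79.8]
```

View pics/s6.png

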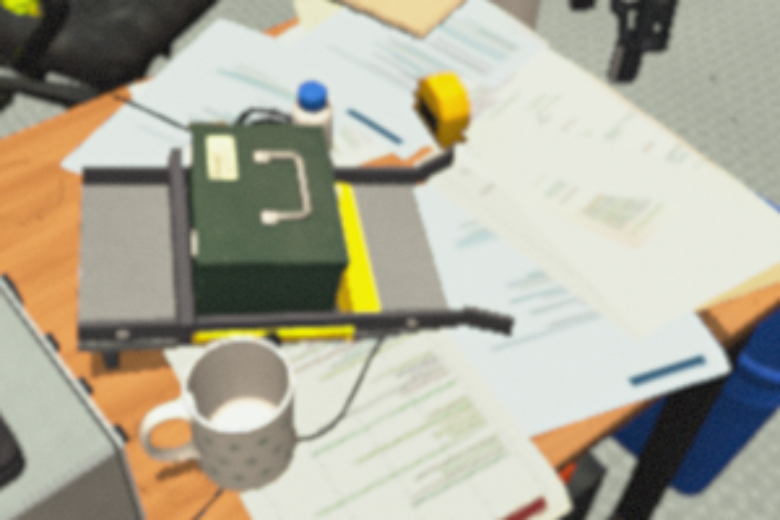

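The box is parked flat uphill of the lip (lip at (358,250)). The mug, tape measure and bottle are where they were, and the gripper is clear.

```bash
python3 -c "from cell import env;print(env.job_done())"
```

```text
the job is handed in; nothing more can be done
None
```

The cash box is parked flat on the deck behind the yellow lip, key side last. Push readings stayed under about 9 N, the mug, tape measure and pill bottle were not touched, and I handed the job in at about 19 s with the gripper clear.

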